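Hold the refill jug's lid open by its thumb lever

ROBOT

A 6-joint arm with a two-finger parallel gripper is mounted at the origin on the work surface. World frame = base frame: x ahead of the robot, y to its left, z up, the work surface at z = 0. Lengths are in m, angles in rad, forces in N, time in s.
With the tool pointing down it reaches from about 0.425 to 0.95 m from the base axis. Payload 3.5 kg.
Tool frame: the origin (TCP) lies at the very end of the fingers, on their centre line; the grasp point (between the pads) lies ctrl.grip_point_offset behind it (ctrl.grip_point_offset is the distance from the TCP to the grasp point, in m); z points along the fingers, y is the direction in which the jaws open and shut (so a half turn about z gives the same grasp; the last joint's range is limited). The gripper opens to 85 mm and grips with 20 to 120 N. Pads are 22 mm wide; open, the fingers measure 114 mm over their backs; the gripper's body (76 mm by 85 mm) begins 54 mm behind the grasp point. The pads swing forward as they close: fully open they stand 13 mm farther back than shut.
Start: joints at [1.076, 0.286, 1.577, -0, 1.279, -0.15], TCP at [0.228, 0.635, 0.231] pointing down, gripper open.
Joint ranges: [-2.77, 2.77], [-0.9, 2.22], [0.21, 2.48], [-1.53, 4.67], [0.24, 2.81], [-2.84, 2.84]. Speed limits (rad/s): [2.79, 2.79, 3.14, 3.14, 3.14, 3.14].

INTERFACE

Orientations are given as a unit quaternion [x, y, z, w].
In Python, from plant import ctrl gives the robot as it stands.
- The arm moves only by the tool servo_tool, never from a script. Its argument "increments" is a list of rows, each a list of 5 numbers: the opening, from 0 (shut) to 1 (fully open), then the shift along the world's x, y, z in units of 40 mm (1.0 is 40 mm), then the turn about the world's z in units of 5 degrees (1.0 is 5 degrees). A call has exactly 10 rows; each row is the pose to reach, as a shift and turn from the pose measured when the call began; what a row does not reach only later rows make up. A row lasts 1/12 s, in which the tool goes at most 41.7 mm and 7.16 degrees, less where a joint would pass 70% of its speed; a pose out of reach is approached as far as the arm can. A call with a gripper value outside its range is refused whole. The fingers move at their own pace and stop on an object; "grip_force" is the grip in N (left out, the last holds). Time passes only in rows, so rows that repeat a pose let the fingers close, or fill a call up. It gives the time, the measured TCP pose, the force and the opening at its end, in the units of the state.
- ctrl.get_state(): the state, without advancing time (a new reading comes with each control period).
- ctrl.read_camera(name): name is "scene" or "side" or "wrist"; returns a dict with "frame" (420x560x3 uint8, red, green, blue), "K" (3x3 intrinsics, pixels), "extrinsics" (4x4, takes a point from camera to world coordinates). Camera axes: x right, y down, z forward; pixel columns grow to the right and rows downward; lengths in m; the calibration is good to about 2 mm. A picture is of the moment at which its call begins. There is no depth.
- ctrl.sign_off(): hands the job in, once; it reports no verdict.
Trained networks look in a picture, given as the dict that the camera call returned (one of the last four; its "shot" number tells which), for a name from the list of things; names that differ only in an ending like _2 or _b are one class to them, and where a whole thing is asked for, a point or a joint stands for the part that bears it (a point fixed in the world has none). Each returns a list of dicts, best first, with "conf" (0 to 1); they miss things now and then, are a little off and sometimes report something else, mostly with a low value. They report only what shows in the picture. A call takes as long as a camera call. They do not tell look-alikes from the thing itself.
- ctrl.masks_of(picture, query): "region" (420x560 bool, what is visible of it) and "extent" ([left, top, right, bottom] in pixels, round what is visible of it).
- ctrl.landmark_of(picture, query): "centre" ([row, column] in pixels: a listed point, or the origin of a listed thing).
The state is a dict: "time": time; "qpos": joint angles; "dq": joint speeds; "joint_efforts": joint torques, N m; "eef_pos": TCP position; "tcp_rot": TCP orientation; "contact_force": force on the tool from outside, world axes, zero at the start; "wrist_torque": the same for the moment, N m; "opening": opening from 0.0 (shut) to 1.0 (fully open).
Only numpy, scipy, OpenCV 4.12 (cv2) and the standard library are available. Lean on these libraries where they do the work, as an engineer would, in place of code of your own. Each camera call takes 0.05 s, during which the arm holds its last target. There are 200 camera calls.

TASK

The cook is about to ladle tea into the green-marked jug. With the fingertips, press its green thumb lever all the way down so that its lid stands wide open, and finish while still holding the lever down. Do not touch the lid plate itself, leave the blue jug's lid shut, and let both jugs and everything around them stay standing where they are.

Things in the scene. Friction and masses are not known exactly. Their poses are not given: they have to be found in the camera images.
- green_jug: the jug to open: an empty, loose, insulated steel serving jug (about 1 kg) with a green band, a green handle sleeve, a green dot on its lid and a green thumb lever. Foot 112 mm, belly 132 mm, rim 106 mm across, rim height 190 mm. Origin: centre of its underside; z up; -x points to the handle (reaching 119 mm from the centre, top at 164 mm) and to the thumb lever above it, +x to the pouring lip
- green_lid (a joint): angle of the green jug's lid: 0 shut, grows as the lid's front rises, mechanical stop at 1.05 rad (wide open). Lid and thumb lever are one rigid rocker on a hinge pin at the rear of the rim; about 2 to 5 N on the thumb lever opens it, no spring, it falls shut when let go
- green_pin (a point): middle of the green jug's hinge pin, 57 mm from the jug's axis towards the handle, 196 mm above its underside
- green_thumb: the green jug's thumb lever: ribbed plate 34 x 30 x 4 mm. Origin: centre of its top face, 32 mm from the pin; with the lid shut 83 mm from the jug's axis, 214 mm above its underside, sloping up away from the jug at 0.6 rad. x runs along it to the pin, z out of its top. Wide open, its centre is 32 mm lower (outer end 49 mm), almost straight down, sloping down at 0.45 rad, still clear of the handle
- green_flap: the green jug's round steel lid plate, 110 mm across, 11 mm thick with its dot. Origin: its centre, 57 mm in front of the pin at the pin's height when shut. It swings up as the thumb lever goes down: wide open it leans over the jug, its far edge 60 mm in front of the pin and 110 mm above it; not to be touched
- blue_jug: a second jug, the same but with blue marks; stays where it is. Origin: centre of its underside, axes as for the green jug
- blue_lid (a joint): angle of the blue jug's lid, 0 shut; stays shut
- bowl: blue ceramic bowl, 124 mm across, 62 mm high; stays where it is. Origin: centre of its underside
- cup: white handleless cup, 66 mm across, 80 mm high; stays where it is. Origin: centre of its underside
- timer: pink kitchen timer, 60 x 64 x 20 mm, lying flat; stays where it is. Origin: centre of its underside
Mind the look-alikes: they are no part of the job. What is shaped like the green_jug but orange or turquoise is not meant.

How it is judged:
At the end, for the whole second after the job is handed in: the green jug's lid is held open beyond 0.85 rad by fingers pressing its thumb lever (over 0.4 N); the green jug stands upright (within 0.06 rad), still, within 20 mm of where it stood; the blue jug's lid is shut; the blue jug, bowl, cup and timer are within 20 mm of where they stood (value of joint green_lid above 0.85 rad and contact force between the fingers and green_thumb above 0.4 N and value of joint blue_lid below 0.05 rad and angle between green_jug's own z axis and vertical below 0.06 rad and distance of each of green_jug, blue_jug, bowl, cup, timer from where it was at the start of the episode below 0.02 m and linear speed of green_jug below 0.02 m/s); the arm keeps its last pose, push and grip.
It fails at once if the green jug's lid plate is touched by the robot (contact force between any of the fingers, the arm and green_flap above 0.5 N).
It fails at once if the green jug is shoved more than 25 mm, lifted (over 12 mm) or tipped (distance of green_jug from where it was at the start of the episode above 0.025 m or height (world z) of green_jug above 0.012 m or angle between green_jug's own z axis and vertical above 0.15 rad).
It fails at once if the blue jug is moved more than 20 mm or tipped, or its lid opened (distance of blue_jug from where it was at the start of the episode above 0.02 m or angle between blue_jug's own z axis and vertical above 0.15 rad or value of joint blue_lid above 0.15 rad).
It fails at once if the bowl, cup or timer is moved more than 20 mm (distance of any of bowl, cup, timer from where it was at the start of the episode above 0.02 m).
It also fails if it takes over 32 s, if anything falls off the work surface, if the arm or the gripper's body presses on something with over 40 N, if the wrist force passes 120 N, or if a joint passes its speed limit or range.

## Working session

There is one attempt and no reset: what is moved stays moved. The work goes in short steps, Python scripts to look and compute and a tool call to move; the robot and the scene stay as the last step left them, time stands still between calls to the robot, and variables do not carry over. Pictures are saved under pics/ and viewed, about 8 in all and at most 12, crops included, and the job is handed in when it is done.

Besides the shell and the picture viewer there is one more tool, called after "Call:" as name(argument=value, ...), one argument or row to a line, values as JSON. servo_tool: Moves the arm, as the interface text tells. Its arguments: {"type":"object","properties":{"increments":{"type":"array"},"grip_force":{"type":"number"}},"required":["increments"]}

```bash
mkdir -p pics; ls
cat > h.py <<'E'
from plant import ctrl
import numpy as np, cv2
def ray(p,rc):
    K=np.array(p["K"]);E=np.array(p["extrinsics"])
    d=E[:3,:3]@np.linalg.solve(K,[rc[1],rc[0],1.]);return E[:3,3],d/np.linalg.norm(d)
def tri(obs):
    A=np.zeros((3,3));b=np.zeros(3)
    for p,rc in obs:
        o,d=ray(p,rc);M=np.eye(3)-np.outer(d,d);A+=M;b+=M@o
    X=np.linalg.solve(A,b)
    return X,[round(float(np.linalg.norm((np.eye(3)-np.outer(d,d))@(X-o))),4) for o,d in (ray(p,r) for p,r in obs)]
def proj(p,X):
    E=np.linalg.inv(np.array(p["extrinsics"]));c=np.array(p["K"])@(E[:3,:3]@np.array(X)+E[:3,3]);return c[1]/c[2],c[0]/c[2]
def save(p,n): cv2.imwrite("pics/"+n,p["frame"][:,:,::-1])
E
python3 - <<'E'
from h import *
print(ctrl.get_state(),ctrl.grip_point_offset)
for n in ["scene","side","wrist"]:
    p=ctrl.read_camera(n);save(p,n+"0.png")
    print(n,np.round(p["extrinsics"],2).tolist())
    for q in ["green_jug","green_pin","green_thumb","green_flap","blue_jug","bowl","cup","timer"]:
        print(q,[(np.round(d["centre"]).tolist(),round(d["conf"],2)) for d in ctrl.landmark_of(p,q)][:5])
a=[cv2.imread(f"pics/{n}0.png") for n in["scene","side"]]
E
```

```text
pics
{'time': 0.0, 'qpos': array([ 1.07598595e+00,  2.87168257e-01,  1.57815470e+00, -1.09290053e-05,
        1.27858231e+00, -1.50010702e-01]), 'dq': array([ 0.00069712, -0.00069231,  0.00044757, -0.00150008,  0.00059081,
        0.00200824]), 'joint_efforts': array([ 1.08118769e-03, -4.05974865e+01, -2.92632258e+01, -3.79493463e-05,
        5.73531288e-03, -5.85299745e-06]), 'eef_pos': array([0.22782794, 0.63470567, 0.22995751]), 'tcp_rot': array([ 1.71545431e-01,  9.85175532e-01, -1.09838439e-03, -3.61418567e-04]), 'contact_force': array([ 0.78258723,  0.10026162, -0.48352632]), 'wrist_torque': array([-0.02754525, -0.00224979,  0.03078741]), 'opening': 1.002749225952095} 0.0187
scene [[-0.55, 0.79, -0.26, 0.89], [0.84, 0.52, -0.17, 0.2], [0.0, -0.31, -0.95, 1.38], [0.0, 0.0, 0.0, 1.0]]
green_jug [([211.0, 417.0], 0.94), ([253.0, 352.0], 0.88), ([331.0, 349.0], 0.75)]
green_pin [([205.0, 449.0], 0.91), ([226.0, 379.0], 0.74), ([339.0, 344.0], 0.57)]
green_thumb [([223.0, 386.0], 0.57), ([212.0, 460.0], 0.54), ([347.0, 336.0], 0.49)]
green_flap [([324.0, 366.0], 0.94), ([192.0, 436.
[... 321 characters left out ...]
], 0.94), ([254.0, 144.0], 0.71)]
green_pin [([221.0, 115.0], 0.96), ([287.0, 216.0], 0.64), ([378.0, 220.0], 0.6)]
green_thumb [([295.0, 219.0], 0.69), ([384.0, 210.0], 0.44), ([213.0, 113.0], 0.43), ([192.0, 204.0], 0.3)]
green_flap [([242.0, 123.0], 0.64), ([271.0, 206.0], 0.62), ([364.0, 241.0], 0.58)]
blue_jug [([170.0, 310.0], 0.68), ([269.0, 207.0], 0.32)]
bowl [([195.0, 201.0], 0.79)]
cup [([204.0, 246.0], 0.76), ([267.0, 203.0], 0.37)]
timer [([256.0, 308.0], 0.85)]
wrist [[0.34, 0.91, 0.25, 0.17], [0.94, -0.32, -0.09, 0.66], [0.0, 0.27, -0.96, 0.37], [0.0, 0.0, 0.0, 1.0]]
green_jug [([293.0, 84.0], 0.55)]
green_pin []
green_thumb []
green_flap []
blue_jug []
bowl []
cup []
timer []
```

View pics/scene0.png

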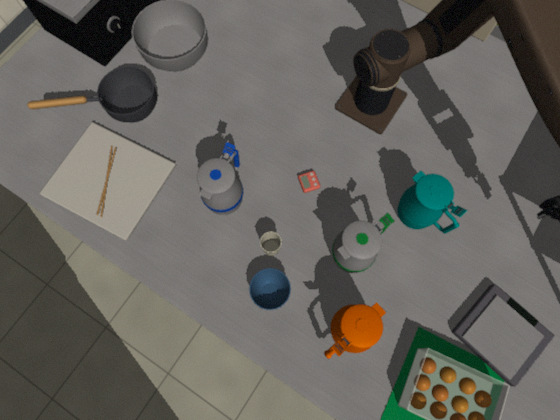

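View pics/side0.png

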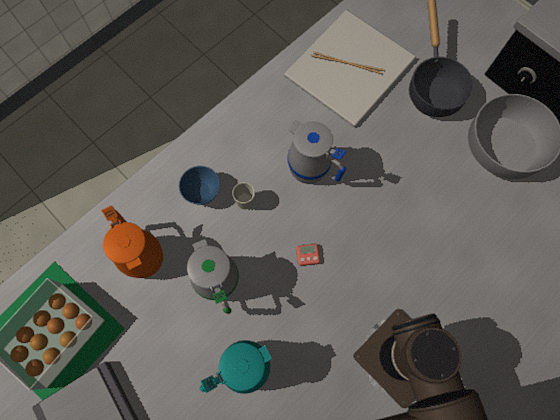

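The candidates for the green jug in the scene view (row, col) are grey with green marks (253,352), lid dot (239,362), lever (220,387); turquoise (211,417), lever (210,460); and orange (331,349). In the side view the green-marked one is at (278,213) with its lever at (295,219). I choose the grey jug with the green marks.

Run:
```python
from h import *
s=ctrl.read_camera("scene");d=ctrl.read_camera("side")
G={"green_jug":((253,352),(278,213)),"green_pin":((226,379),(287,216)),"green_thumb":((223,386),(295,219)),"green_flap":((238,359),(271,206)),"blue_jug":((198,225),(170,310)),"bowl":((292,268),(195,201)),"cup":((246,269),(204,246)),"timer":((184,308),(256,308))}
for q,g in G.items():
    o=[]
    for p,c in zip((s,d),g):
        L=[x for x in ctrl.landmark_of(p,q) if np.hypot(*(np.array(x["centre"])-c))<7]
        if L:o.append((p,L[0]["centre"]))
    if len(o)==2: X,e=tri(o);print(q,np.round(X,4),e)
    else: print(q,'missing',len(o))
# blue/turquoise/orange lid centres approx
for n,a,b in (("blue lid",(175,216),(138,313)),("turq lid",(190,435),(355,255)),("or lid",(328,358),(242,125)),("green dot",(239,362),(266,209))):
    X,e=tri([(s,a),(d,b)]);print(n,np.round(X,3),e)
c=s["frame"][185:285,310:490];e=d["frame"][235:325,160:280]
im=np.zeros((480,800,3),np.uint8)
a=cv2.resize(c,(430,240),interpolation=2);im[:240,:430]=a
b=cv2.resize(e,(480,360),interpolation=2)[:,:370];im[:360,430:]=b
cv2.imwrite("pics/crop1.png",im[:360,:,::-1])
```

```text
green_jug [ 0.5178  0.2225 -0.004 ] [0.0041, 0.0041]
green_pin [0.4595 0.2369 0.1961] [0.0003, 0.0003]
green_thumb [0.4382 0.2558 0.2034] [0.0039, 0.0039]
green_flap [0.5181 0.2224 0.1979] [0.0027, 0.0027]
blue_jug [ 0.5749 -0.2394 -0.0312] [0.0107, 0.0107]
bowl [ 0.7483  0.066  -0.0113] [0.0025, 0.0025]
cup missing 1
timer [ 0.3791 -0.026  -0.0084] [0.0047, 0.0047]
blue lid [ 0.582 -0.225  0.196] [0.0014, 0.0014]
turq lid [0.277 0.304 0.202] [0.0206, 0.0206]
or lid [0.723 0.336 0.167] [0.0001, 0.0001]
green dot [0.514 0.221 0.192] [0.0019, 0.0019]
```

View pics/crop1.png

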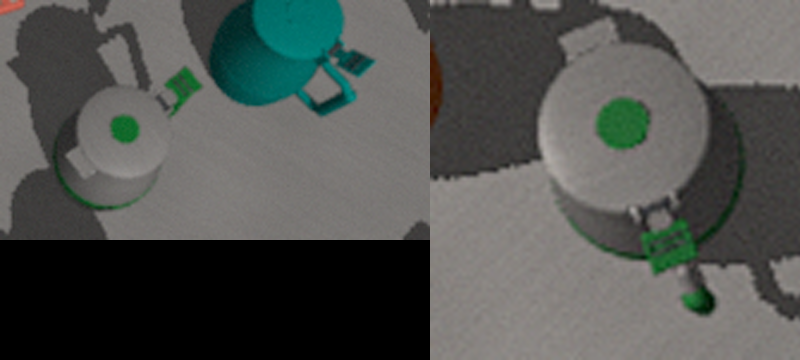

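The crop confirms the grey jug with the green dot and green lever, with the lever at about scene (222,386) and side (296,220). I'll fit its pose next.

```bash
cat >> h.py <<'E'
from scipy.optimize import least_squares
M={"jug":(0,0),"pin":(.057,.196),"thumb":(.083,.214),"flap":(0,.196),"dot":(0,.203)}
def fit(obs,x0=(.517,.222,2.85)):
    def P(x,m):
        r,z=M[m];return [x[0]+r*np.cos(x[2]),x[1]+r*np.sin(x[2]),z]
    f=lambda x:np.concatenate([np.subtract(proj(p,P(x,m)),rc) for p,m,rc in obs])
    s=least_squares(f,x0,loss="soft_l1",f_scale=1.5);return s.x,P(s.x,"thumb"),P(s.x,"pin"),f(s.x)
E
python3 - <<'E'
from h import *
s=ctrl.read_camera("scene");d=ctrl.read_camera("side");obs=[]
C=[((253,352),(226,379),(222,386),(238,360)),((278,213),(287,216),(296,220),(268,207))]
for p,cs in zip((s,d),C):
    for m,q,c in zip(("jug","pin","thumb","flap"),("green_jug","green_pin","green_thumb","green_flap"),cs):
        L=[x for x in ctrl.landmark_of(p,q) if np.hypot(*(np.array(x["centre"])-c))<7]
        if L: obs.append((p,m,L[0]["centre"]))
    hsv=cv2.cvtColor(p["frame"],cv2.COLOR_RGB2HSV);g=cv2.inRange(hsv,(45,120,50),(75,255,255))
    n,_,st,ce=cv2.connectedComponentsWithStats(g)
    for m,c in (("thumb",cs[2]),("dot",(239,362) if p is s else (266,208))):
        k=min(range(1,n),key=lambda i:np.hypot(ce[i][1]-c[0],ce[i][0]-c[1])+(99 if st[i][4]<15 else 0))
        print(m,ce[k],st[k]);obs.append((p,m,ce[k][::-1]))
x,t,pin,r=fit(obs);print(x,t,pin);print([o[1] for o in obs]);print(np.round(r.reshape(-1,2),1).tolist())
E
```

```text
thumb [386.07692308 220.69230769] [379 213  15  20 104]
dot [361.92857143 238.31632653] [357 233  11  11  98]
thumb [219.68478261 296.22826087] [213 290  14  13  92]
dot [207.81666667 265.60833333] [202 260  13  12 120]
[0.51554614 0.22189717 2.80302584] [np.float64(0.4372579172060419), np.float64(0.24946442300276), 0.214] [np.float64(0.46178194004989115), np.float64(0.24082889733524224), 0.196]
['jug', 'pin', 'thumb', 'flap', 'thumb', 'dot', 'jug', 'pin', 'thumb', 'flap', 'thumb', 'dot']
[[-1.6, 0.5], [0.7, -0.1], [-1.2, 0.3], [-0.3, 2.5], [-1.4, -0.2], [-0.2, 0.3], [1.5, 1.0], [-0.6, -2.1], [-0.4, -1.1], [-2.2, 0.2], [-1.3, -0.3], [-0.1, -0.5]]
```

Call:
servo_tool(
  increments=[
    [0,0,0,0.8,0],
    [0,0,0,1.6,0],
    [0,0,0,2.2,0],
    [0,0.7,-1.5,2.2,0],
    [0,1.4,-3,2.2,0],
    [0,2,-4.2,2.2,0],
    [0,2.6,-5.5,2.2,0],
    [0,3.2,-6.8,2.2,0],
    [0,3.2,-6.8,2.2,0],
    [0,3.2,-6.8,2.2,0],
  ],
  grip_force=60,
)

```text
time: 3.58
eef_pos: [0.3526, 0.3696, 0.3195]
tcp_rot: [0.171, 0.985, 0.0, 0.0]
contact_force: [1.2, 0.6, 0.5]
opening: -0.001
```

Call:
servo_tool(
  increments=[
    [0,0.5,-0.75,0,0],
    [0,1,-1.5,0,0],
    [0,1.5,-2.25,0,0],
    [0,1.97,-2.95,0,0],
    [0,1.97,-2.95,0,0],
    [0,1.97,-2.95,-0.5,0],
    [0,1.97,-2.95,-1,0],
    [0,1.97,-2.95,-1.6,0],
    [0,1.97,-2.95,-1.6,0],
    [0,1.97,-2.95,-1.6,0],
  ],
)

```text
time: 4.42
eef_pos: [0.4304, 0.2517, 0.2545]
tcp_rot: [0.171, 0.985, -0.0, -0.001]
contact_force: [0.2, 0.4, 1.2]
opening: 0.003
```

Run:
```python
from h import *
print(ctrl.get_state()["eef_pos"])
s=ctrl.read_camera("scene");d=ctrl.read_camera("side");w=ctrl.read_camera("wrist")
a=cv2.resize(s["frame"][160:300,290:470],(400,311));b=cv2.resize(d["frame"][220:360,140:320],(400,311));c=cv2.resize(w["frame"],(385,289))
im=np.zeros((600,800,3),np.uint8);im[:311,:400]=a;im[:311,400:]=b;im[311:,:385]=c
cv2.imwrite("pics/c2.png",im[:,:,::-1])
for q in("green_pin","green_thumb","green_flap"):print(q,[(np.round(x["centre"],1).tolist(),round(x["conf"],2)) for x in ctrl.landmark_of(w,q)][:3])
print(proj(w,[.4373,.2495,.214]),proj(w,[.4618,.2408,.196]))
```

```text
[0.43042718 0.25165034 0.25445434]
green_pin []
green_thumb [([242.1, 289.7], 0.67)]
green_flap [([335.7, 285.0], 0.62)]
(np.float64(240.96476387925264), np.float64(283.73767858619226)) (np.float64(265.5613843942513), np.float64(283.83508334898744))
```

View pics/c2.png

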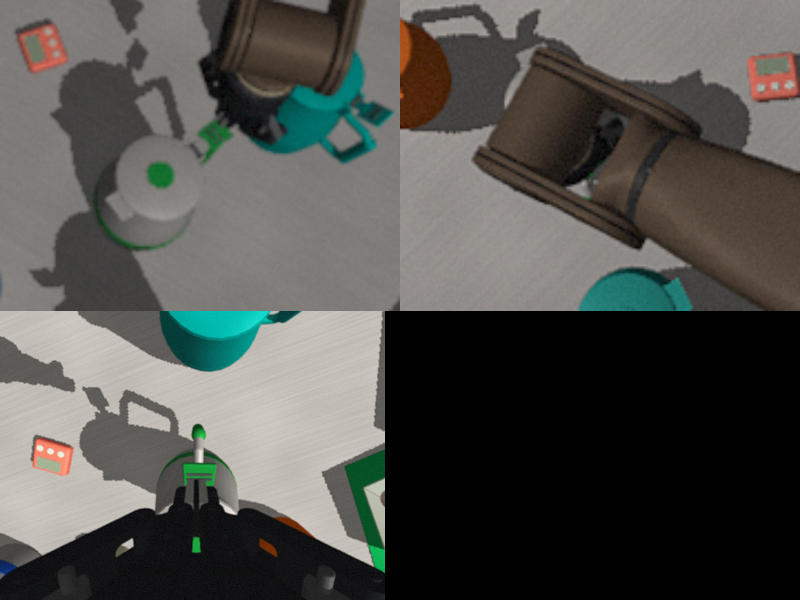

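The wrist view shows the shut fingertips just in front of the lever (full-frame about (235,291)). The lever sits about 6 px (3–4 mm) right of the finger centre, so I correct that by 3 mm along +y and descend slowly.

Call:
servo_tool(
  increments=[
    [0,0.03,0.08,-0.2,0],
    [0,0.03,0.08,-0.4,0],
    [0,0.03,0.08,-0.6,0],
    [0,0.03,0.08,-0.75,0],
    [0,0.03,0.08,-0.85,0],
    [0,0.03,0.08,-0.95,0],
    [0,0.03,0.08,-1.05,0],
    [0,0.03,0.08,-1.15,0],
    [0,0.03,0.08,-1.15,0],
    [0,0.03,0.08,-1.15,0],
  ],
)

```text
time: 5.55
eef_pos: [0.4335, 0.2553, 0.2112]
tcp_rot: [0.171, 0.985, 0.001, 0.002]
contact_force: [-1.0, 1.3, 2.3]
opening: -0.001
```

Run:
```python
from h import *
st=ctrl.get_state();print(st["eef_pos"],st["contact_force"])
s=ctrl.read_camera("scene");w=ctrl.read_camera("wrist")
im=np.zeros((420,800,3),np.uint8);im[:311,:400]=cv2.resize(s["frame"][160:300,290:470],(400,311));im[:300,400:]=cv2.resize(w["frame"],(400,300))
cv2.imwrite("pics/c3.png",im[:311,:,::-1])
```

```text
[0.4335455  0.25527522 0.21122921] [-1.02562403  1.26041588  2.30509615]
```

View pics/c3.png

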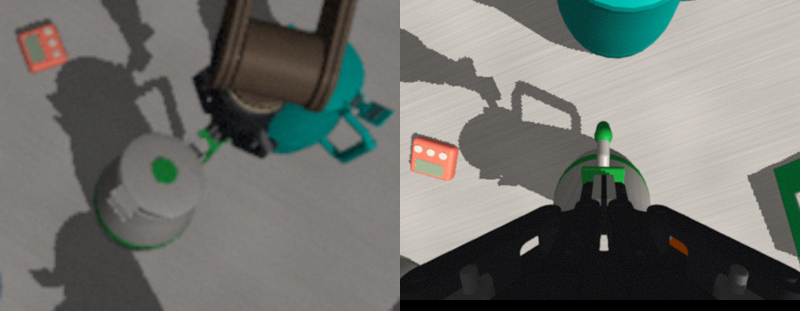

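The lid is rising, the fingers are centred on the lever and the jug hasn't moved. I keep pressing.

Call:
servo_tool(
  increments=[
    [0,-0.03,0,-0.08,0],
    [0,-0.05,0,-0.16,0],
    [0,-0.05,0,-0.24,0],
    [0,-0.05,0,-0.32,0],
    [0,-0.05,0,-0.38,0],
    [0,-0.05,0,-0.44,0],
    [0,-0.05,0,-0.5,0],
    [0,-0.05,0,-0.5,0],
    [0,-0.05,0,-0.5,0],
    [0,-0.05,0,-0.5,0],
  ],
)

```text
time: 6.48
eef_pos: [0.4315, 0.2551, 0.1914]
tcp_rot: [0.171, 0.985, 0.001, 0.002]
contact_force: [-0.5, 1.6, 2.3]
opening: 0.004
```

Run:
```python
from h import *
st=ctrl.get_state();print(st["eef_pos"],st["contact_force"])
s=ctrl.read_camera("scene");d=ctrl.read_camera("side");w=ctrl.read_camera("wrist")
im=np.zeros((420,800,3),np.uint8);im[:311,:400]=cv2.resize(s["frame"][160:300,290:470],(400,311));im[:300,400:]=cv2.resize(w["frame"],(400,300))
cv2.imwrite("pics/c4.png",im[:311,:,::-1])
```

```text
[0.43153682 0.25510657 0.19140751] [-0.53680748  1.62603811  2.27684231]
```

View pics/c4.png

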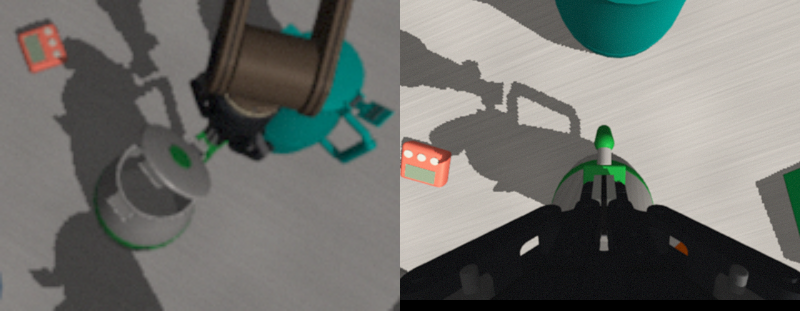

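The lid is well up, at an estimated 0.8 rad. I press the last few mm and watch for the force to rise at the stop.

Call:
servo_tool(
  increments=[
    [0,0,0,-0.03,0],
    [0,0,0,-0.06,0],
    [0,0,0,-0.09,0],
    [0,0,0,-0.12,0],
    [0,0,0,-0.12,0],
    [0,0,0,-0.12,0],
    [0,0,0,-0.12,0],
    [0,0,0,-0.12,0],
    [0,0,0,-0.12,0],
    [0,0,0,-0.12,0],
  ],
)

```text
time: 7.47
eef_pos: [0.4314, 0.2551, 0.1866]
tcp_rot: [0.171, 0.985, 0.001, 0.002]
contact_force: [0.1, -0.8, 0.9]
opening: 0.001
```

Call:
servo_tool(
  increments=[
    [0,0,0,-0.02,0],
    [0,0,0,-0.04,0],
    [0,0,0,-0.05,0],
    [0,0,0,-0.05,0],
    [0,0,0,-0.05,0],
    [0,0,0,-0.05,0],
    [0,0,0,-0.05,0],
    [0,0,0,-0.05,0],
    [0,0,0,-0.05,0],
    [0,0,0,-0.05,0],
  ],
)

```text
time: 8.3
eef_pos: [0.4313, 0.2551, 0.1845]
tcp_rot: [0.171, 0.985, 0.001, 0.002]
contact_force: [-0.5, 0.4, 0.9]
opening: 0.0
```

```bash
cat > lid.py <<'E'
from h import *
F=[np.array(ctrl.get_state()["contact_force"])]
s=ctrl.read_camera("scene");d=ctrl.read_camera("side");w=ctrl.read_camera("wrist")
print(ctrl.get_state()["eef_pos"],F)
yaw=2.803;u=-np.array([np.cos(yaw),np.sin(yaw)]);C=np.array([.5155,.2219])
def P(t,h=.007):
    f=.057*np.cos(t)-h*np.sin(t);z=.196+.057*np.sin(t)+h*np.cos(t);return [*(C+u*(f-.057)),z]
hsv=cv2.cvtColor(s["frame"],cv2.COLOR_RGB2HSV);g=cv2.inRange(hsv,(45,120,40),(75,255,255))
n,_,st,ce=cv2.connectedComponentsWithStats(g)
for i in range(1,n):
    if st[i][4]>15 and 330<ce[i][0]<400 and 200<ce[i][1]<270: print("blob",ce[i],st[i])
for t in(.8,.85,.9,.95,1,1.05):print(t,np.round(proj(s,P(t)),1))
for p in(s,d,w):print([(q,np.round(x["centre"],1).tolist(),round(x["conf"],2)) for q in("green_jug","green_flap") for x in ctrl.landmark_of(p,q)][:6])
im=np.zeros((311,800,3),np.uint8);im[:,:400]=cv2.resize(s["frame"][160:300,290:470],(400,311));im[:300,400:]=cv2.resize(w["frame"],(400,300))
import sys;cv2.imwrite("pics/"+sys.argv[1],im[:,:,::-1])
E
python3 lid.py c5.png
```

```text
[0.43130808 0.25509043 0.1844847 ] [array([-0.54163321,  0.44997662,  0.86550166])]
blob [383.75757576 225.18181818] [378 220  14  12  33]
blob [374.875      227.04166667] [371 223   8   9  24]
blob [344.56410256 266.84615385] [334 257  26  15  39]
0.8 [229.5 371.1]
0.85 [228.9 371.9]
0.9 [228.2 372.7]
0.95 [227.5 373.5]
1 [226.8 374.3]
1.05 [226.1 375.1]
[('green_jug', [211.8, 417.9], 0.94), ('green_jug', [253.8, 350.4], 0.65), ('green_jug', [331.2, 349.0], 0.65), ('green_flap', [324.3, 359.3], 0.95), ('green_flap', [190.6, 433.6], 0.72)]
[('green_jug', [256.2, 143.6], 0.55), ('green_flap', [243.8, 123.2], 0.91), ('green_flap', [276.7, 209.0], 0.71), ('green_flap', [365.5, 240.9], 0.67)]
[('green_jug', [14.5, 303.0], 0.56)]
```

View pics/c5.png

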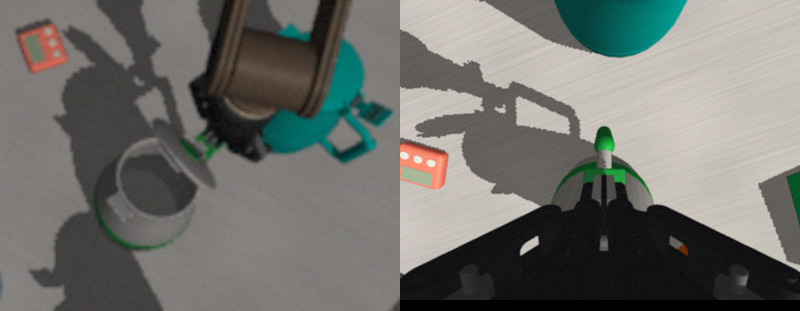

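The dot at scene (227,374.9) puts the lid at about 1.0–1.05 rad, with the jug in place. I push slightly more to hold it firmly at the stop.

Call:
servo_tool(
  increments=[
    [0,0,0,-0.02,0],
    [0,0,0,-0.03,0],
    [0,0,0,-0.03,0],
    [0,0,0,-0.03,0],
    [0,0,0,-0.03,0],
    [0,0,0,-0.03,0],
    [0,0,0,-0.03,0],
    [0,0,0,-0.03,0],
    [0,0,0,-0.03,0],
    [0,0,0,-0.03,0],
  ],
)

```text
time: 9.58
eef_pos: [0.4316, 0.2551, 0.1836]
tcp_rot: [0.171, 0.985, 0.001, 0.002]
contact_force: [-0.1, -0.8, 4.2]
opening: 0.001
```

Call:
servo_tool(
  increments=[
    [0,0,0,-0.01,0],
    [0,0,0,-0.01,0],
    [0,0,0,-0.01,0],
    [0,0,0,-0.01,0],
    [0,0,0,-0.01,0],
    [0,0,0,-0.01,0],
    [0,0,0,-0.01,0],
    [0,0,0,-0.01,0],
    [0,0,0,-0.01,0],
    [0,0,0,-0.01,0],
  ],
)

```text
time: 10.42
eef_pos: [0.4316, 0.2551, 0.1836]
tcp_rot: [0.171, 0.985, 0.001, 0.002]
contact_force: [0.3, -1.4, 5.8]
opening: -0.001
```

```bash
python3 lid.py c6.png; python3 -c "
from h import *
for i in range(3): ctrl.read_camera('scene');s=ctrl.get_state();print(s['time'],s['eef_pos'],s['contact_force'])"
```

```text
[0.43158595 0.25509752 0.18358724] [array([ 0.32420472, -1.43460878,  5.83646127])]
blob [383.03333333 225.        ] [378 220  12  12  30]
blob [375.23809524 226.47619048] [372 222   8   9  21]
blob [344.56410256 266.84615385] [334 257  26  15  39]
0.8 [229.5 371.1]
0.85 [228.9 371.9]
0.9 [228.2 372.7]
0.95 [227.5 373.5]
1 [226.8 374.3]
1.05 [226.1 375.1]
[('green_jug', [251.1, 352.1], 0.93), ('green_jug', [326.6, 351.2], 0.67), ('green_jug', [212.5, 418.4], 0.63), ('green_flap', [322.4, 362.5], 0.93), ('green_flap', [227.8, 373.3], 0.67), ('green_flap', [192.2, 436.5], 0.63)]
[('green_jug', [256.6, 144.2], 0.61), ('green_flap', [241.8, 124.1], 0.88), ('green_flap', [367.2, 239.9], 0.67), ('green_flap', [275.3, 208.6], 0.61)]
[('green_jug', [9.5, 302.4], 0.9)]
10.9167 [0.43157449 0.25508663 0.18357475] [-0.21255847 -0.02314261  4.78125038]
10.9667 [0.43158115 0.2550783  0.18357287] [ 0.30231767 -0.92590856  5.54597282]
11.0167 [0.43159872 0.25508584 0.1835891 ] [-1.77445194e-03 -1.16033349e+00  5.05940787e+00]
```

View pics/c6.png

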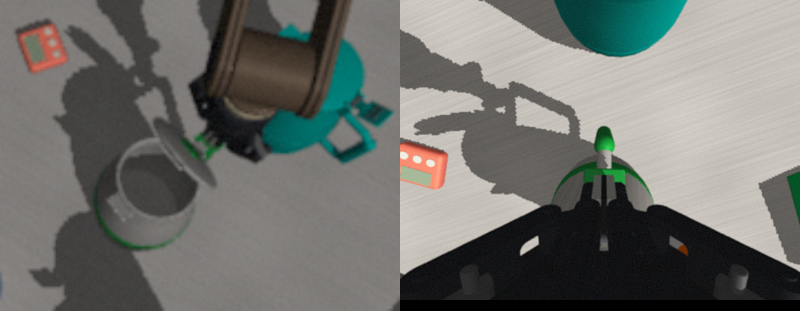

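The lid is at its stop (about 1.04 rad), the push is steady at about 5 N, and the jug is unmoved: its band blob is identical between the last two pictures.

```bash
python3 -c "
from plant import ctrl
print(ctrl.sign_off())"
```

```text
the job is handed in; nothing more can be done
None
```

The green jug's lid is wide open, and the shut fingertips are still pressing its thumb lever down from above. I handed the job in at about 11 s of the 32 s allowed.

- **Lid angle:** the green dot's position in the scene picture gives about 1.04 rad, which is at the stop.
- **Push:** steady at about 5 N upward on the tool. It rose from about 1 N (close to the sensor noise) over the last millimetre, as the lever met its stop.
- **Green jug:** upright in every picture. Its green band lay on exactly the same pixels in the last two pictures.
- **Lid plate:** I saw no contact with it in any picture.
- **Blue jug, bowl, cup and timer:** the arm never went near them. The timer looked unmoved in the pictures; the blue jug, bowl and cup were not measured again at the end.

One reading disagreed: the wrist camera put the lever 3–4 mm to one side of the position found from the two fixed cameras. I corrected this by 3 mm before pressing.

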